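# Scan a relay on the hand-cranked turntable

## Task

Move the relay from the blue holder into the tray of the turntable, then, with the relay riding in the tray, crank the turntable clockwise (seen from above) so that the reader sees it from all round: the red knob starts just short of the brass pointer, goes past it, makes one full turn more and stops right at the pointer the second time, where you let go of it. Then stand the relay fully down in the green holder, which leaves the other pair of its faces free, so grip it across those. Leave the bottle, the battery and the grey connector where they are, and do not tip the relay over.

Things in the scene. Friction and masses are not known exactly. Their poses are not given: they have to be found in the camera images.
- relay: Plug-in relay, an upright block with a clear cover over a pinkish body on a black foot, 21 mm along its own x, 28 mm along its own y, 41 mm tall, about 35 g. Origin at the centre of its underside, z up. At the start it stands in the blue holder, its x along the holder's x
- blue_holder: Blue plastic holder fixed to the worktop, foot 62 x 62 x 8 mm. Origin at the centre of its underside, z up. Two upright cheeks, 26 mm wide and outward-flared at the top, stand 16 mm to either side of the centre along its y (32 mm between them) up to z = 54 mm, higher than the relay, so the relay's 28 mm ends are covered and it can be gripped only across its 21 mm, along the holder's x. Lips 4 mm high stand across the open sides
- green_holder: Green plastic holder fixed to the worktop, foot 62 x 62 x 8 mm. Origin at the centre of its underside, z up. Two upright cheeks, 34 mm wide and outward-flared at the top, stand 12 mm to either side of the centre along its x (24 mm between them) up to z = 54 mm. The relay goes between them with its 21 mm along the holder's x (either way round); it can be held there only across its 28 mm, along the holder's y. Lips 4 mm high, 32 mm apart, stand across the open sides
- green_holder_floor (a point): Centre of the green holder's inner floor, 8 mm above the worktop, where the centre of the relay's underside must end
- station: Turntable station fixed to the worktop: grey round plinth of 112 mm radius, 24 mm high. Origin at the centre of its underside, on the turntable's vertical axis. A black reader on a foot, 56 mm wide, stands behind the disc along the station's +x, from 138 to 186 mm off the axis, up to z = 81 mm; a brass pointer stands on the station's -x side
- turntable (a joint): Angle of the turntable (aluminium disc of 100 mm radius, top at z = 35 mm) on a vertical axis, in rad, growing clockwise seen from above. The red knob stands at the pointer at 0 and again, one full turn later, at 6.283. Starts between -0.9 and -0.3; end stops at -1.0 and 6.9. Stiff enough to stay where it is left (about 0.08 N m)
- knob (a point): Middle of the height of the upright red crank knob, 80 mm from the turntable's axis, 64 mm above the worktop. Knob: 16 mm diameter (18 mm at the top), from 42 to 86 mm above the worktop; it spins freely on its own pin, so a gripper can hold it and travel round the circle without turning. Turns with the turntable
- tray_floor (a point): Centre of the floor of the turntable's black tray, on the turntable's axis, 38 mm above the worktop; turns with the turntable. Its x points from the knob to the axis. The tray is turned by +45 degrees (counterclockwise from above) from this x: the relay's x goes along that direction, either way round. Inside it is 26 x 34 mm, with lips 6 mm high
- pointer (a point): Tip of the brass pointer at the edge of the plinth, 110 mm from the turntable's axis along the station's -x, 38 mm above the worktop
- instrument_case: Open equipment case with a board in it, fixed between the holders and the turntable, 170 mm along its x, 275 mm along its y. Origin at the centre of its underside. Its walls are 67 mm high; its lid panel, propped up from 90 to 140 mm behind the centre (+x), reaches z = 235 mm, so carry things round the front of it (the robot's side) or well above it
- flux_bottle: Bystander: upright amber bottle with a white nozzle, 35 mm diameter, 102 mm tall, loose. Origin at the centre of its underside
- battery: Bystander: red and white battery lying down, 15 x 50 x 15 mm, loose. Origin at the centre of its underside
- connector: Bystander: pale grey round connector lying down, 49 x 24 x 24 mm, loose. Origin at the centre of its underside

How it is judged:
On the way, in this order (a step that is already met when the one before it is completed fails the run):
1. the relay stands in the tray, let go, before the knob has passed the pointer by more than 0.3 rad (distance between relay and tray_floor below 0.009 m and angle between relay's own z axis and vertical below 0.1 rad and contact force between the fingers and relay below 0.1 N and value of joint turntable below 0.3 rad), for 0.2 s.
2. after the full turn the knob stands at the pointer (turntable at 6.283 within 0.15 rad), let go and still, with the relay in the tray (value of joint turntable between 6.133 and 6.433 rad and velocity of joint turntable between -0.1 and 0.1 rad/s and contact force between the fingers and station below 0.1 N and distance between relay and tray_floor below 0.009 m and angle between relay's own z axis and vertical below 0.1 rad), for 0.2 s.
At the end, for the whole second after the job is handed in: The relay stands upright (within 0.1 rad), released and at rest, on the floor of the green holder between its cheeks, within 7 mm of the centre and 3 mm of the floor, and the turntable is left at 6.283 rad within 0.15 rad (knob at the pointer) (horizontal distance between relay and green_holder_floor below 0.007 m and z of relay in the frame of green_holder_floor below 0.003 m and angle between relay's own z axis and vertical below 0.1 rad and angle between the x axis of relay and the x axis of green_holder, either way round below 0.25 rad and linear speed of relay below 0.02 m/s and contact force between the fingers and relay below 0.1 N and value of joint turntable between 6.133 and 6.433 rad); the robot touches nothing.
It fails at once if the turntable is cranked without the relay riding in the tray (value of joint turntable between 0.5 and 5.9 rad and distance between relay and tray_floor above 0.012 m).
It fails at once if the relay is tipped over (angle between relay's own z axis and vertical above 0.8 rad).
It fails at once if a bystander (bottle, battery or connector) is moved by more than 25 mm or the bottle is tipped (distance of any of flux_bottle, battery, connector from where it was at the start of the episode above 0.025 m or angle between flux_bottle's own z axis and vertical above 0.4 rad).
It also fails if it takes over 72 s, if anything falls off the work surface, if the arm or the gripper's body presses on something with over 40 N, if the wrist force passes 120 N, or if a joint passes its speed limit or range.

## Robot

A 7-joint arm with a two-finger parallel gripper is mounted at the origin on a cart in front of the work surface, level with it; the furniture and walls round the work are solid. World frame = base frame: x ahead of the robot, y to its left, z up, the work surface at z = 0. Lengths are in m, angles in rad, forces in N, time in s.
With the tool pointing down it reaches from about 0.4 to 0.9 m from the base axis. Payload 5.5 kg.
Tool frame: the origin (TCP) lies on the centre line of the jaws, within the pads' length; the fingertips stand 22 mm ahead of it and the grasp point (between the pads) lies 3 mm ahead of it (manip.nose_length is the distance from the TCP to the fingertips, in m); z points along the fingers, y is the line along which they close (so a half turn about z gives the same grasp; the last joint's range is limited). The gripper opens to 92 mm and grips with 3 to 60 N. Pads are 19 mm wide; open, the fingers measure 130 mm over their backs; the gripper's body (75 mm by 190 mm) begins 47 mm behind the grasp point.
Start: joints at [-0.909, 0.501, -0.427, 1.55, 0.221, 1.138, -0.21], TCP at [0.252, 0.599, 0.249] pointing down, gripper open.
Joint ranges: [-2.88, 2.88], [-0.31, 2.03], [-1.54, 1.56], [0.2, 2.42], [-1.41, 4.55], [0.19, 2.02], [-2.57, 2.57]. Speed limits (rad/s): [2.57, 2.57, 3.14, 3.14, 3.14, 3.14, 3.14].

## Interface

Orientations are given as a 3x3 rotation matrix whose columns are the frame's x, y, z axes.
In Python, from plant import manip gives the robot as it stands.
- The arm moves only by the tool arm_command, never from a script. Its argument "motion" is one flat list of numbers, 4 for each row, row after row: the shift along the tool's x, y, z in units of 40 mm (1.0 is 40 mm), then the turn about the tool's z in degrees. In form: [dx, dy, dz, twist, dx, dy, dz, twist, ...]. A call has 1 to 10 rows; each row shifts and turns the commanded pose from where the row before left it, along the tool's axes as they then stand; what a row does not reach is not made up. A row lasts 1/10 s, in which the tool goes at most 50 mm and 8.59 degrees, less where a joint would pass 70% of its speed; a pose out of reach is approached as far as the arm can. A call is refused whole if a number of a shift passes 1 or a number of a turn 8.59, either way. A call with a gripper value outside its range is refused whole. "gripper" is the closure, from 0 (fully open) to 1 (shut), set as the call begins (left out, the last holds). The fingers move at their own pace and stop on an object; "squeeze" is the grip in N (left out, the last holds). Time passes only in rows, so rows that do not move let the fingers close. It gives the time, the measured TCP pose, the force, the opening and the grip force at its end, in the units of the state.
- manip.observe(): the state, without advancing time (a new reading comes with each control period).
- manip.camera(name): name is "scene" or "top" or "wrist"; returns (picture, depth): 384x512x3 uint8, red, green, blue; 384x512 float32, m along the optical axis (not along the pixel's ray), 0 where there is no reading.
- manip.camera_params(name): a dict with "vfov" (degrees; the focal length in pixels is half the picture's height over the tangent of half this angle, whatever the lens; pixels are square), "cx", "cy" (the principal point, pixels), "R" (3x3) and "t" (3): a world point X has camera coordinates R X + t. Camera axes: x right, y down, z forward; pixel columns grow to the right and rows downward; lengths in m; the calibration is good to about 2 mm. A picture is of the moment at which its call begins: read the wrist's pose just before it. camera_params takes no time and is no camera call; for the wrist camera it gives the pose at the moment of the call.
- manip.sign_off(): hands the job in; it is judged then, once.
The state is a dict: "time": time; "q": joint angles; "qd": joint speeds; "joint_torque": joint torques, N m; "tcp_pos": TCP position; "tcp_rot": TCP orientation; "contact_force": force on the tool from outside, world axes, zero at the start; "moment": the same for the moment, N m; "width": finger opening in m; "grip_force": force on a finger pad.
Only numpy, scipy, OpenCV 4.12 (cv2) and the standard library are available. Lean on these libraries where they do the work, as an engineer would, in place of code of your own. Each camera call takes 0.05 s, during which the arm holds its last target. There are 200 camera calls.

## Working session

There is one attempt and no reset: what is moved stays moved. The work goes in short steps, Python scripts to look and compute and a tool call to move; the robot and the scene stay as the last step left them, time stands still between calls to the robot, and variables do not carry over. Pictures are saved under pics/ and viewed, at most 10 in all, crops included, and the job is handed in when it is done.

Besides the shell and the picture viewer there is one more tool, called after "Request:" as name(argument=value, ...) on one line, values as JSON. arm_command: Moves the arm, as the interface text tells. Its arguments: {"type":"object","properties":{"motion":{"type":"array","items":{"type":"number"}},"gripper":{"type":"number"},"squeeze":{"type":"number"}},"required":["motion"]}

```bash
ls; mkdir -p pics
python3 - <<'E'
from plant import manip
import cv2,numpy as np
s=manip.observe();print(s['time'],s['tcp_pos'],s['tcp_rot'],s['width'],manip.nose_length)
for n in ('scene','top'):
    im,d=manip.camera(n);np.savez(f'{n}.npz',im=im,d=d,**manip.camera_params(n));p=manip.camera_params(n);print(n,p)
    cv2.imwrite(f'pics/{n}.png',cv2.resize(im[...,::-1],(768,576)))
E
```

```text
pics
0.0 [0.25221714 0.59836466 0.24767379] [[-9.21535149e-01  3.88294112e-01 -8.07546178e-04]
 [ 3.88294947e-01  9.21533475e-01 -1.75727051e-03]
 [ 6.18430439e-05 -1.93295264e-03 -9.99998130e-01]] 0.09184244813324402 0.022
scene {'vfov': 43.547675056114855, 'cx': 260.5762181141212, 'cy': 198.98623605946497, 'R': array([[ 0.67045575, -0.74182864,  0.01339246],
       [-0.36986285, -0.34981632, -0.86071483],
       [ 0.64318781,  0.57211783, -0.50891122]]), 't': array([-0.27234938,  0.28909653,  1.0965026 ])}
top {'vfov': 53.911742125783306, 'cx': 253.59953589283853, 'cy': 192.12431172559332, 'R': array([[ 0.02489093, -0.99959429,  0.01384562],
       [-0.99266209, -0.02635296, -0.11801481],
       [ 0.1183318 , -0.01080652, -0.99291531]]), 't': array([0.09422762, 0.50878388, 1.01457838])}
```

View pics/top.png

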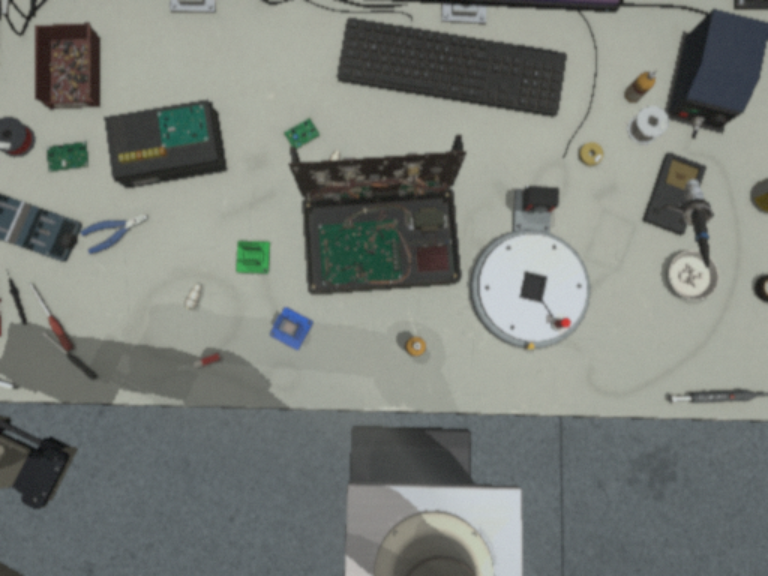

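View pics/scene.png

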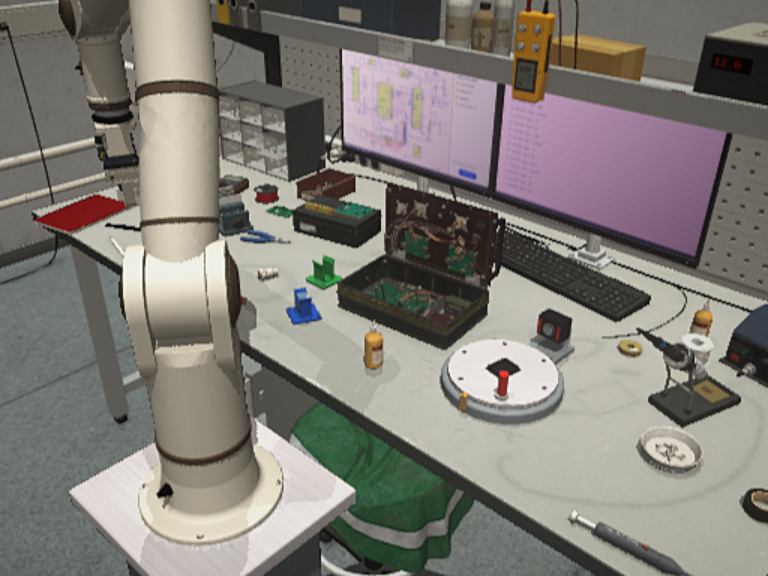

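The top view (768-wide) shows the blue holder with the relay at (292,328), green holder at (253,257) and turntable at (531,288). The knob is at (563,323), pointer at (531,346), bottle at (416,346), connector at (194,296) and battery at (208,360). The scene view confirms the same layout.

```bash
cat > h.py <<'E'
import numpy as np,cv2
def rays(p,uv):
    f=192/np.tan(np.radians(p['vfov'])/2);uv=np.atleast_2d(uv).astype(float)
    d=np.c_[(uv[:,0]-p['cx'])/f,(uv[:,1]-p['cy'])/f,np.ones(len(uv))]
    R=np.array(p['R']);return -R.T@np.array(p['t']),d@R
def at_z(p,uv,z):
    c,d=rays(p,uv);return c+d*((z-c[2])/d[:,2])[:,None]
def cloud(p,D):
    v,u=np.mgrid[:384,:512];c,d=rays(p,np.c_[u.ravel(),v.ravel()])
    return (c+d*D.reshape(-1,1)).reshape(384,512,3)
def proj(p,X):
    f=192/np.tan(np.radians(p['vfov'])/2);c=np.atleast_2d(X)@np.array(p['R']).T+np.array(p['t'])
    return np.c_[p['cx']+f*c[:,0]/c[:,2],p['cy']+f*c[:,1]/c[:,2]]
def hsv(im): return cv2.cvtColor(im,cv2.COLOR_RGB2HSV)
E
python3 - <<'E'
from h import *
np.set_printoptions(precision=4,suppress=True)
for n in('top','scene'):
    p=dict(np.load(n+'.npz'));P=cloud(p,p['d']);H=hsv(p['im']);h,s,v=[H[...,i] for i in range(3)]
    x=P[...,0];y=P[...,1];z=P[...,2]
    on=(x>.25)&(x<.75)&(z>-.005)&(z<.12)&(abs(y)<.6)
    def rep(t,m):
        Q=P[m&on];
        if len(Q)<5: print(n,t,len(Q));return
        (c,sz,a)=cv2.minAreaRect(Q[:,:2].astype(np.float32));print(n,t,len(Q),'med',np.median(Q,0),'rect',np.round(c,4),np.round(sz,4),round(a,1),'zmax',np.percentile(Q[:,2],98))
    blue=(h>105)&(h<125)&(s>150);green=(h>50)&(h<72)&(s>150)&(v>80)
    rep('blue',blue&(y>.1)&(z<.015));rep('green',green&(y>.2)&(z<.015));rep('bluetop',blue&(y>.1)&(z>.045));rep('greentop',green&(y>.2)&(z>.045))
    red=((h<5)|(h>174))&(s>170)
    rep('knob',red&(y<0)&(v>100)&(x<.6));rep('batt',red&(y>.2)&(x<.45))
    rep('bottle',(h>8)&(h<22)&(s>120)&(y>-.1)&(y<.15)&(x<.5)&(v>100))
    rep('pointer',(h>12)&(h<28)&(s>110)&(y<-.1)&(y>-.3)&(x<.5)&(x>.3))
    m=(y<-.05)&(y>-.35)&(x>.3)&(x<.65)&(z>.031)&(z<.039);rep('disc',m)
    m=(y<-.05)&(y>-.35)&(x>.3)&(x<.62)&(z>.016)&(z<.039);rep('plinth',m)
    rep('reader',(y<-.05)&(y>-.35)&(x>.5)&(z>.05)&(x<.72))
    rep('readertop',(y<-.05)&(y>-.35)&(x>.5)&(z>.074)&(x<.72))
    rep('conn',(z>.008)&(x>.4)&(x<.52)&(y>.35)&(y<.45))
E
```

```text
top blue 86 med [0.4488 0.2634 0.0081] rect [0.4483 0.2629] [0.0551 0.0162] 57.9 zmax 0.011913187795261314
top green 118 med [0.5675 0.3397 0.0081] rect [0.5643 0.3491] [0.0494 0.0536] 1.3 zmax 0.013024185319038201
top bluetop 0
top greentop 0
top knob 14 med [ 0.4479 -0.214   0.0859] rect [ 0.4491 -0.2127] [0.0105 0.0079] 89.5 zmax 0.08870147011746021
top batt 0
top bottle 79 med [0.4005 0.0464 0.0691] rect [0.4016 0.0448] [0.0289 0.029 ] 0.4 zmax 0.07408332938792804
top pointer 9 med [ 0.4085 -0.1681  0.0386] rect [ 0.4086 -0.1661] [0.0055 0.0087] 1.6 zmax 0.04143642794178655
top disc 3652 med [ 0.5153 -0.1689  0.0354] rect [ 0.5155 -0.1726] [0.1984 0.1989] 38.6 zmax 0.0385909710463137
top plinth 4528 med [ 0.5122 -0.1644  0.0348] rect [ 0.5116 -0.1727] [0.2167 0.223 ] 0.3 zmax 0.03852334326365329
top reader 374 med [ 0.67   -0.1755  0.08  ] rect [ 0.6731 -0.1786] [0.0575 0.0458] 77.5 zmax 0.08479947171039416
top readertop 282 med [ 0.6734 -0.1781  0.0808] rect [ 0.6735 -0.1795] [0.0567 0.0398] 85.5 zmax 0.08497550709747916
top conn 39 med [0.4884 0.4472 0.0167] rect [0.4869 0.447 
[... 720 characters left out ...]
34087212
scene pointer 50 med [ 0.4041 -0.1688  0.0254] rect [ 0.4041 -0.1688] [0.0128 0.0118] 30.3 zmax 0.040765288947020306
scene disc 2261 med [ 0.5097 -0.1756  0.0359] rect [ 0.5161 -0.173 ] [0.201  0.1977] 53.9 zmax 0.038674642692398495
scene plinth 3014 med [ 0.4932 -0.1875  0.0352] rect [ 0.5117 -0.1774] [0.2126 0.2206] 57.6 zmax 0.038580849589488424
scene reader 331 med [ 0.6615 -0.186   0.0743] rect [ 0.6728 -0.1806] [0.0492 0.0596] 3.2 zmax 0.0845181100614293
scene readertop 169 med [ 0.669  -0.1834  0.0812] rect [ 0.6725 -0.1806] [0.0582 0.0432] 86.2 zmax 0.08480084339201685
scene conn 34 med [0.49   0.4462 0.0175] rect [0.4835 0.4453] [0.0072 0.0455] 87.8 zmax 0.02469308668937496
```

Run:
```python
from h import *
from plant import manip
np.set_printoptions(precision=4,suppress=True)
p=manip.camera_params('wrist');s=manip.observe()
c=-np.array(p['R']).T@p['t'];R=np.array(s['tcp_rot'])
print(p['vfov'],p['cx'],p['cy'],'cam in tool',R.T@(c-s['tcp_pos']),'axis in tool',R.T@np.array(p['R'])[2], 'x',R.T@np.array(p['R'])[0])
print('looks at',at_z(p,[[256,192],[0,0],[511,0],[0,383],[511,383]],0.02))
```

```text
71.31069097765601 258.21236968386245 192.87976306156764 cam in tool [ 0.0686  0.0011 -0.1355] axis in tool [-0.2539  0.0005  0.9672] x [ 0.001   1.     -0.0002]
looks at [[ 0.2748  0.5865  0.02  ]
 [-0.0581  0.3988  0.02  ]
 [ 0.1758  0.9547  0.02  ]
 [ 0.4177  0.0458  0.02  ]
 [ 0.7577  0.8591  0.02  ]]
```

Request:
arm_command(motion=[-0.91,-0.73,0,0,-0.91,-0.73,0,0,-0.91,-0.73,0,0,-0.91,-0.73,0,0,-0.91,-0.73,0,0,-0.91,-0.73,0,0,-0.91,-0.73,0,0])

```text
time: 0.8
tcp_pos: [0.4083, 0.3097, 0.2485]
tcp_rot: [[-0.922, 0.388, -0.0], [0.388, 0.922, -0.0], [0.0, -0.0, -1.0]]
contact_force: [1.2, 1.1, 0.4]
width: 0.0919
grip_force: 0.0
```

Run:
```python
from h import *
from plant import manip
p=manip.camera_params('wrist');im,d=manip.camera('wrist');np.savez('w1.npz',im=im,d=d,**p)
cv2.imwrite('pics/w1.png',cv2.resize(im[...,::-1],(768,576)))
```

```text
(no output)
```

View pics/w1.png

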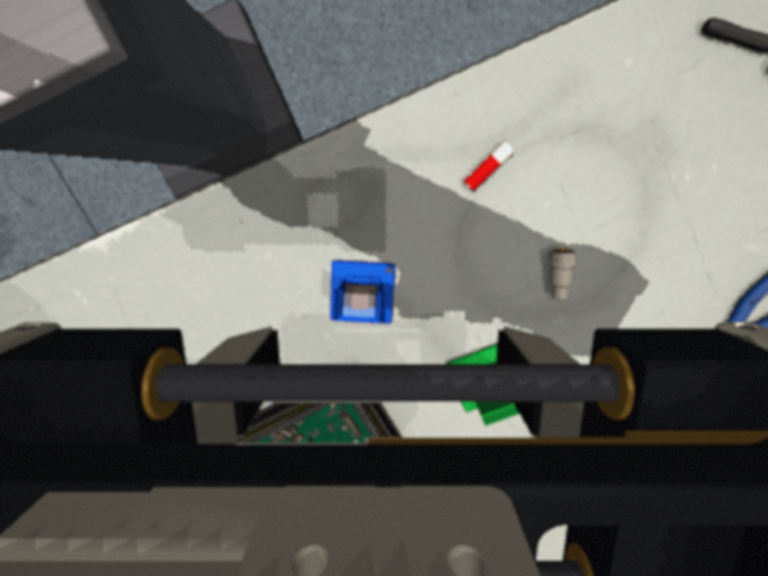

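The wrist view shows the blue holder at (362,292), its cheeks left and right and the pink relay between them. Battery is at (488,166), connector at (562,273), and the green holder is partly hidden by the fingers near (485,385).

```bash
cat >> h.py <<'E'
def rect(Q):
    c,s,a=cv2.minAreaRect(Q[:,:2].astype(np.float32));return np.round(c,4),np.round(s,4),round(a,1),len(Q)
E
python3 - <<'E'
from h import *
np.set_printoptions(precision=4,suppress=True)
p=dict(np.load('w1.npz'));P=cloud(p,p['d']);H=hsv(p['im']);h,s,v=[H[...,i] for i in range(3)]
x,y,z=P[...,0],P[...,1],P[...,2]
b=(h>100)&(h<128)&(s>140)&(x>.3)&(x<.55)&(y>.15)&(y<.35)
b=cv2.morphologyEx(b.astype(np.uint8),cv2.MORPH_OPEN,np.ones((2,2)))>0
for lo,hi in((0.003,.011),(.045,.06),(-.01,.06)): 
    Q=P[b&(z>lo)&(z<hi)];print(lo,rect(Q) if len(Q)>4 else len(Q))
r=(z>.03)&(z<.055)&~b&(abs(x-.44)<.03)&(abs(y-.26)<.03)
Q=P[r];print('relay',rect(Q),np.median(Q,0))
E
```

```text
0.003 (array([0.4308, 0.2758]), array([0.0594, 0.0597]), 64.1, 747)
0.045 (array([0.4296, 0.2758]), array([0.0465, 0.0263]), 63.9, 237)
-0.01 (array([0.4327, 0.2757]), array([0.0598, 0.0637]), 65.7, 1162)
relay (array([0.4275, 0.2708]), array([0.0374, 0.0214]), 64.7, 390) [0.4274 0.2754 0.048 ]
```

```bash
cat > plan.py <<'E'
import sys
from h import *
from plant import manip
def yaw(R): return np.degrees(np.arctan2(R[1][1],R[0][1]))
def plan(wps,pos=None,y=None):
    """wps: (x,y,z,tool-y yaw deg or None,max mm per row); prints rows"""
    s=manip.observe();pos=np.array(s['tcp_pos'] if pos is None else pos);y=yaw(s['tcp_rot']) if y is None else y
    rows=[]
    for *g,ty,step in wps:
        g=np.array(g);dy=0 if ty is None else ty-y
        n=int(np.ceil(max(np.linalg.norm(g-pos)*1000/step,abs(dy)/8.5,1)));start=pos.copy()
        for i in range(n):
            want=start+(g-start)*(i+1)/n;e=want-pos;a=np.radians(y)
            ex=np.array([-np.sin(a),np.cos(a)])*-1 if False else None
            Y=np.array([np.cos(a),np.sin(a)]);X=np.array([-Y[1],Y[0]]) # x = y cross z, z down
            k=np.round(np.array([e[:2]@X,e[:2]@Y,-e[2]])/.04,2);t=round(-dy/n,1)
            pos=pos+np.r_[(k[0]*X+k[1]*Y)*.04,-k[2]*.04];y-=t
            rows.append([*k,t])
        print('->',np.round(pos,4),round(y,1),'rows',n)
    for i in range(0,len(rows),10): print([float(v)+0. for r in rows[i:i+10] for v in r])
E
python3 - <<'E'
from plan import *
np.set_printoptions(precision=3,suppress=True)
s=manip.observe();print(s['q'],s['tcp_rot'])
plan([(.430,.2755,.17,-26,40),(.430,.2755,.10,None,35)])
p=dict(np.load('top.npz'));P=cloud(p,p['d']);Q=P[(P[...,2]>.09)&(abs(P[...,1])<.35)&(P[...,0]>.42)&(P[...,0]<.85)]
for lo,hi in((.1,.13),(.13,.18),(.18,.3)):
    q=Q[(Q[:,2]>lo)&(Q[:,2]<hi)&(Q[:,1]>-.1)&(Q[:,1]<.3)];print(lo,len(q),q.min(0),q.max(0))
E
```

```text
[-0.394  0.241 -0.338  1.896  0.099  1.022  0.388] [[-0.918  0.397  0.001]
 [ 0.397  0.918 -0.006]
 [-0.004 -0.005 -1.   ]]
-> [0.43  0.276 0.17 ] -25.8 rows 11
-> [0.43  0.276 0.1  ] -25.8 rows 3
[-0.06, -0.04, 0.18, 8.4, -0.06, -0.03, 0.17, 8.4, -0.07, -0.02, 0.18, 8.4, -0.07, -0.01, 0.18, 8.4, -0.06, 0.0, 0.18, 8.4, -0.07, 0.01, 0.17, 8.4, -0.07, 0.03, 0.18, 8.4, -0.06, 0.02, 0.18, 8.4, -0.06, 0.04, 0.18, 8.4, -0.05, 0.05, 0.17, 8.4]
[-0.04, 0.05, 0.18, 8.4, 0.0, 0.0, 0.58, 0.0, 0.0, 0.0, 0.59, 0.0, 0.0, 0.0, 0.58, 0.0]
0.1 302 [ 0.641 -0.016  0.1  ] [0.69  0.253 0.13 ]
0.13 949 [ 0.64  -0.016  0.13 ] [0.73  0.253 0.18 ]
0.18 1599 [ 0.638 -0.016  0.18 ] [0.732 0.257 0.243]
```

Request:
arm_command(motion=[-0.06,-0.04,0.18,8.4,-0.06,-0.03,0.17,8.4,-0.07,-0.02,0.18,8.4,-0.07,-0.01,0.18,8.4,-0.06,0.0,0.18,8.4,-0.07,0.01,0.17,8.4,-0.07,0.03,0.18,8.4,-0.06,0.02,0.18,8.4,-0.06,0.04,0.18,8.4,-0.05,0.05,0.17,8.4])

```text
time: 1.85
tcp_pos: [0.4229, 0.2886, 0.1772]
tcp_rot: [[0.295, 0.955, -0.001], [0.955, -0.295, -0.0], [-0.001, -0.001, -1.0]]
contact_force: [-0.1, -0.1, -0.5]
width: 0.0918
grip_force: 0.0
```

Request:
arm_command(motion=[-0.04,0.05,0.18,8.4,0,0,0,0,0,0,0,0])

```text
time: 2.15
tcp_pos: [0.4243, 0.2867, 0.1705]
tcp_rot: [[0.423, 0.906, -0.001], [0.906, -0.423, -0.0], [-0.001, -0.0, -1.0]]
contact_force: [-0.0, -0.3, 0.5]
width: 0.0917
grip_force: 0.0
```

Run:
```python
from plan import *
np.set_printoptions(precision=4,suppress=True)
s=manip.observe();print(s['tcp_pos'],yaw(s['tcp_rot']))
p=manip.camera_params('wrist');im,d=manip.camera('wrist');np.savez('w2.npz',im=im,d=d,**p)
cv2.imwrite('pics/w2.png',cv2.resize(im[...,::-1],(768,576)))
P=cloud(p,d);H=hsv(im);h,s,v=[H[...,i] for i in range(3)]
x,y,z=P[...,0],P[...,1],P[...,2]
b=(h>100)&(h<128)&(s>140)&(x>.3)&(x<.55)&(y>.15)&(y<.35)
for lo,hi in((0.003,.011),(.045,.06)):
    Q=P[b&(z>lo)&(z<hi)];print(lo,rect(Q) if len(Q)>4 else len(Q))
r=(z>.044)&(z<.053)&~b&(abs(x-.43)<.03)&(abs(y-.2755)<.03)
Q=P[r];print('relay',rect(Q),np.median(Q,0))
g=(h>50)&(h<72)&(s>150)&(v>80)&(abs(x-.56)<.06)&(abs(y-.35)<.06)
for lo,hi in((0.003,.011),(.045,.06)):
    Q=P[g&(z>lo)&(z<hi)];print('green',lo,rect(Q) if len(Q)>4 else len(Q))
```

```text
[0.4243 0.2867 0.1705] -25.00618044896658
0.003 (array([0.4303, 0.275 ]), array([0.0601, 0.0603]), 65.1, 1540)
0.045 (array([0.4304, 0.2747]), array([0.048 , 0.0256]), 63.5, 409)
relay (array([0.4283, 0.2703]), array([0.0381, 0.0247]), 65.2, 562) [0.4309 0.275  0.0483]
green 0.003 (array([0.5624, 0.353 ]), array([0.0591, 0.0597]), 0.6, 2080)
green 0.045 (array([0.5627, 0.3531]), array([0.0337, 0.0387]), 90.0, 716)
```

View pics/w2.png

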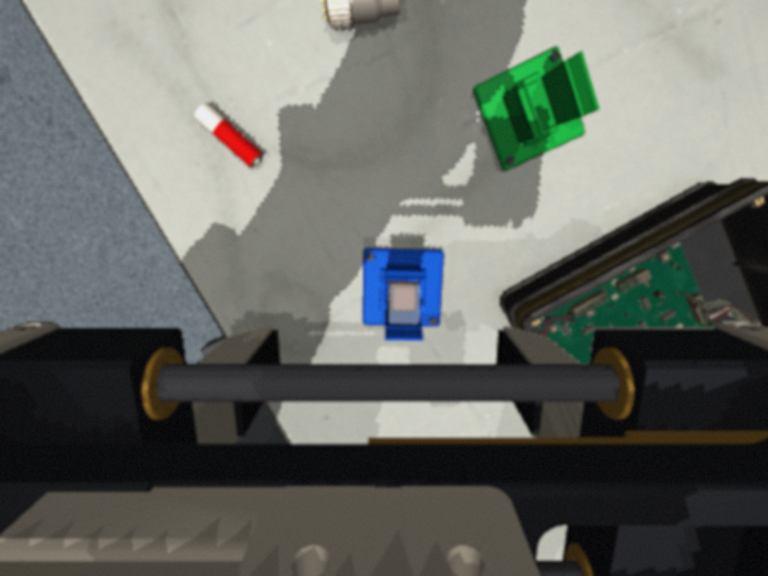

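The view shows the relay between the blue cheeks at (405,298), the green holder at (535,108), and the case corner about 70–80 mm right of the holder centre, so I'll narrow the jaws before descending.

Run:
```python
from plan import *
plan([(.4305,.275,.13,-25.7,40),(.4305,.275,.075,None,28)])
```

```text
-> [0.4304 0.2749 0.13  ] -25.6 rows 2
-> [0.4304 0.2749 0.0748] -25.6 rows 2
[-0.1, 0.13, 0.51, 0.3, -0.11, 0.13, 0.51, 0.3, 0.0, 0.0, 0.69, 0.0, 0.0, 0.0, 0.69, 0.0]
```

Request:
arm_command(motion=[-0.1,0.13,0.51,0.3,-0.11,0.13,0.51,0.3,0,0,0.69,0,0,0,0.69,0,0,0,0,0,0,0,0,0], gripper=0.45, squeeze=15)

```text
time: 2.8
tcp_pos: [0.4304, 0.2747, 0.075]
tcp_rot: [[0.435, 0.901, -0.001], [0.901, -0.435, -0.0], [-0.0, -0.001, -1.0]]
contact_force: [-0.0, 0.6, -0.4]
width: 0.0518
grip_force: 0.0
```

Request:
arm_command(motion=[0,0,0.3,0,0,0,0.3,0,0,0,0.3,0,0,0,0,0,0,0,0,0])

```text
time: 3.3
tcp_pos: [0.4302, 0.2743, 0.0382]
tcp_rot: [[0.436, 0.9, -0.001], [0.9, -0.436, -0.001], [-0.001, -0.001, -1.0]]
contact_force: [-0.3, -0.5, -0.3]
width: 0.0507
grip_force: 0.0
```

Request:
arm_command(motion=[0,0,0,0,0,0,0,0,0,0,0,0,0,0,0,0,0,0,0,0,0,0,0,0], gripper=1)

```text
time: 3.9
tcp_pos: [0.4307, 0.2746, 0.039]
tcp_rot: [[0.436, 0.9, 0.0], [0.9, -0.436, 0.0], [0.0, 0.0, -1.0]]
contact_force: [0.7, -0.8, 2.4]
width: 0.0209
grip_force: 15.0
```

Run:
```python
from plan import *
plan([(.4305,.2745,.21,-25.7,38),(.43,-.155,.25,-101,42)],y=-25.8)
```

```text
-> [0.4306 0.2742 0.2102] -25.8 rows 5
-> [ 0.4299 -0.155   0.2502] -100.6 rows 11
[0.0, 0.0, -0.86, 0.0, 0.0, 0.0, -0.85, 0.0, 0.0, 0.0, -0.86, 0.0, 0.0, 0.0, -0.85, 0.0, -0.01, 0.0, -0.86, 0.0, -0.88, 0.42, -0.09, 6.8, -0.82, 0.53, -0.09, 6.8, -0.76, 0.62, -0.09, 6.8, -0.67, 0.7, -0.09, 6.8, -0.59, 0.78, -0.09, 6.8]
[-0.49, 0.84, -0.09, 6.8, -0.39, 0.9, -0.09, 6.8, -0.28, 0.93, -0.09, 6.8, -0.17, 0.96, -0.09, 6.8, -0.05, 0.98, -0.1, 6.8, 0.06, 0.97, -0.09, 6.8]
```

Request:
arm_command(motion=[0,0,-0.3,0,0,0,-0.6,0,0,0,-0.86,0,0,0,-0.86,0,0,0,-0.86,0,0,0,-0.8,0])

```text
time: 4.5
tcp_pos: [0.4304, 0.2744, 0.2123]
tcp_rot: [[0.436, 0.9, 0.001], [0.9, -0.436, 0.001], [0.001, 0.0, -1.0]]
contact_force: [-0.1, -0.0, -0.7]
width: 0.0209
grip_force: 15.0
```

Request:
arm_command(motion=[-0.88,0.42,-0.09,6.8,-0.82,0.53,-0.09,6.8,-0.76,0.62,-0.09,6.8,-0.67,0.7,-0.09,6.8,-0.59,0.78,-0.09,6.8,-0.49,0.84,-0.09,6.8,-0.39,0.9,-0.09,6.8,-0.28,0.93,-0.09,6.8,-0.17,0.96,-0.09,6.8,-0.05,0.98,-0.1,6.8])

```text
time: 5.5
tcp_pos: [0.4293, -0.1172, 0.2472]
tcp_rot: [[0.997, -0.072, 0.001], [-0.072, -0.997, 0.001], [0.001, -0.001, -1.0]]
contact_force: [1.2, -0.2, -0.5]
width: 0.0211
grip_force: 15.0
```

Request:
arm_command(motion=[0.06,0.97,-0.09,6.8,0,0,0,0,0,0,0,0])

```text
time: 5.8
tcp_pos: [0.4292, -0.1553, 0.2504]
tcp_rot: [[0.982, -0.186, 0.001], [-0.186, -0.982, 0.001], [0.0, -0.001, -1.0]]
contact_force: [-0.1, 1.6, -0.7]
width: 0.0207
grip_force: 15.0
```

Run:
```python
from plan import *
np.set_printoptions(precision=4,suppress=True)
s=manip.observe();print(s['tcp_pos'],yaw(s['tcp_rot']),s['width'],s['q'])
p=manip.camera_params('wrist');im,d=manip.camera('wrist');np.savez('w3.npz',im=im,d=d,**p)
cv2.imwrite('pics/w3.png',cv2.resize(im[...,::-1],(768,576)))
```

```text
[ 0.4292 -0.1553  0.2504] -100.74133445199165 0.02068458180721524 [-0.0938  0.1213  0.4144  2.0378 -0.059   0.9932 -1.4082]
```

View pics/w3.png

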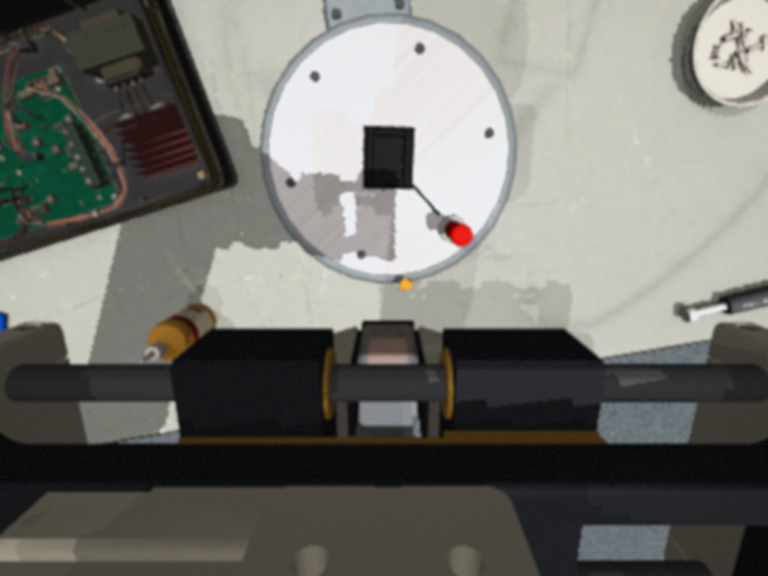

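The view shows the held relay and the turntable. Tray is at (388,157), knob at (459,234) and pointer at (406,284), with the tray's short side almost along the jaw line.

Run:
```python
from plan import *
np.set_printoptions(precision=4,suppress=True)
p=dict(np.load('w3.npz'));P=cloud(p,p['d']);H=hsv(p['im']);h,s,v=[H[...,i] for i in range(3)]
x,y,z=P[...,0],P[...,1],P[...,2]
near=np.hypot(x-.5155,y+.1725)
D=(z>.031)&(z<.039)&(near<.106)&(near>.05);print('disc rect',rect(P[D]))
c,r=cv2.minEnclosingCircle(P[D][:,:2].astype(np.float32));print('disc circle',c,r)
T=(near<.034)&(v<70);print('tray',rect(P[T]),np.percentile(P[T][:,2],[5,50,95]))
m=T.astype(np.uint8);cn=max(cv2.findContours(m,0,2)[0],key=cv2.contourArea)[:,0]
Q=at_z(p,cn,.043);print('tray rim contour',rect(Q))
k=((h<5)|(h>174))&(s>170)&(near<.11)
Q=P[k&(z>.078)];print('knob',rect(Q),Q.mean(0))
q=(h>12)&(h<28)&(s>110)&(near>.08)&(near<.13)&(x<.45);Q=P[q];print('ptr',rect(Q),np.median(Q,0),Q.max(0))
```

```text
disc rect (array([ 0.5175, -0.1711]), array([0.1982, 0.198 ]), 35.9, 15308)
disc circle (0.5131797790527344, -0.17212462425231934) 0.10362447798252106
tray (array([ 0.5163, -0.1706]), array([0.0418, 0.0474]), 79.8, 1737) [0.0364 0.0424 0.386 ]
tray rim contour (array([ 0.5159, -0.1707]), array([0.0409, 0.0464]), 79.3, 27)
knob (array([ 0.4724, -0.1957]), array([0.0736, 0.0141]), 39.0, 165) [ 0.4513 -0.2122  0.0923]
ptr (array([ 0.4169, -0.1856]), array([0.0209, 0.0645]), 26.7, 62) [ 0.4087 -0.1658  0.038 ] [ 0.4221 -0.1596  0.3272]
```

Run:
```python
from plan import *
plan([(.5162,-.171,.14,-101.3,38),(.5162,-.171,.088,None,26)])
```

```text
-> [ 0.5161 -0.1709  0.1401] -101.4 rows 4
-> [ 0.5161 -0.1709  0.0881] -101.4 rows 3
[0.55, 0.0, 0.69, 0.2, 0.56, 0.01, 0.69, 0.2, 0.55, -0.01, 0.68, 0.2, 0.55, 0.0, 0.69, 0.2, 0.0, 0.0, 0.43, 0.0, 0.0, 0.0, 0.44, 0.0, 0.0, 0.0, 0.43, 0.0]
```

Request:
arm_command(motion=[0.55,0,0.69,0.2,0.56,0.01,0.69,0.2,0.55,-0.01,0.68,0.2,0.55,0,0.69,0.2,0,0,0.43,0,0,0,0.44,0,0,0,0.43,0,0,0,0,0,0,0,0,0])

```text
time: 6.75
tcp_pos: [0.5163, -0.1701, 0.0879]
tcp_rot: [[0.981, -0.196, -0.001], [-0.196, -0.981, 0.001], [-0.001, -0.001, -1.0]]
contact_force: [-0.3, 0.1, -1.1]
width: 0.021
grip_force: 15.0
```

Run:
```python
from plan import *
s=manip.observe();print(s['tcp_pos'],yaw(s['tcp_rot']),s['width'])
p=manip.camera_params('scene');im,d=manip.camera('scene')
u,v=proj(p,[.516,-.171,.06])[0].astype(int)
c=im[v-45:v+45,u-60:u+60];cv2.imwrite('pics/s1.png',cv2.resize(c[...,::-1],(760,570),interpolation=cv2.INTER_CUBIC))
```

```text
[ 0.51634716 -0.17009429  0.08790275] -101.32161765842626 0.021004769907205397
```

View pics/s1.png

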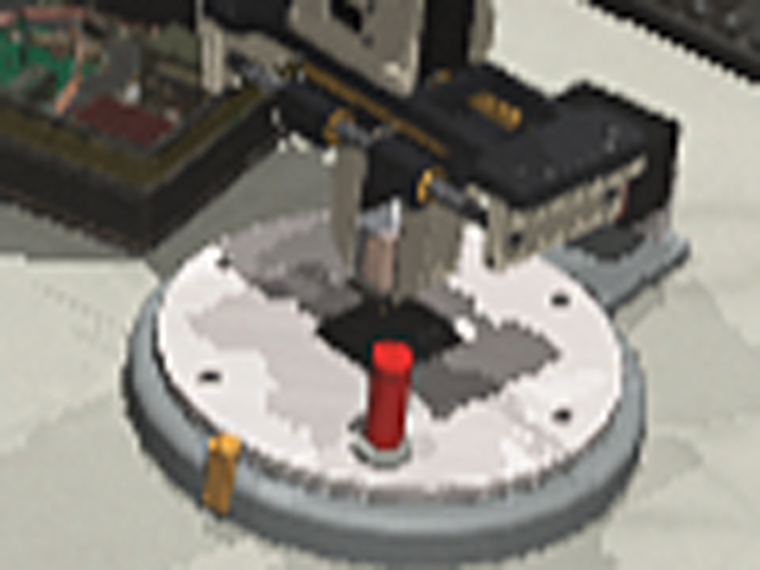

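The relay hangs just above the black tray at (385,300), and it looks centred on it. I'm lowering it.

Request:
arm_command(motion=[0,0.02,0.15,0,0,0,0.15,0,0,0,0.14,0,0,0,0,0,0,0,0,0])

```text
time: 7.3
tcp_pos: [0.516, -0.1723, 0.0701]
tcp_rot: [[0.98, -0.199, -0.001], [-0.199, -0.98, 0.0], [-0.001, -0.0, -1.0]]
contact_force: [-0.8, 0.8, -0.3]
width: 0.0213
grip_force: 15.0
```

Request:
arm_command(motion=[0,0,0.03,0,0,0,0,0])

```text
time: 7.5
tcp_pos: [0.5161, -0.1724, 0.0691]
tcp_rot: [[0.98, -0.199, -0.0], [-0.199, -0.98, 0.0], [-0.0, -0.0, -1.0]]
contact_force: [0.1, 0.0, -0.5]
width: 0.0213
grip_force: 15.0
```

Request:
arm_command(motion=[0,0,0,0,0,0,0,0,0,0,0,0,0,0,-0.2,0,0,0,-0.4,0,0,0,-0.8,0,0,0,-0.8,0,0,0,-0.5,0], gripper=0.5)

```text
time: 8.3
tcp_pos: [0.5172, -0.1729, 0.18]
tcp_rot: [[0.98, -0.199, 0.003], [-0.199, -0.98, -0.001], [0.003, 0.0, -1.0]]
contact_force: [0.7, 0.0, 0.3]
width: 0.0459
grip_force: 0.0
```

Run:
```python
from plan import *
np.set_printoptions(precision=4,suppress=True)
s=manip.observe();print(s['tcp_pos'],yaw(s['tcp_rot']),s['width'])
p=manip.camera_params('scene');im,d=manip.camera('scene')
P=cloud(p,d);H=hsv(im);h,ss,v=[H[...,i] for i in range(3)]
x,y,z=P[...,0],P[...,1],P[...,2];near=np.hypot(x-.516,y+.1715)
Q=P[(near<.03)&(z>.07)&(z<.084)];print('relay top',len(Q),rect(Q) if len(Q)>3 else 0,np.median(Q,0))
k=((h<5)|(h>174))&(ss>170)&(near<.11)&(near>.06);Q=P[k&(z<.09)];print('knob',rect(Q),np.median(Q,0))
u,w=proj(p,[.516,-.171,.06])[0].astype(int)
c=im[w-45:w+45,u-60:u+60];cv2.imwrite('pics/s2.png',cv2.resize(c[...,::-1],(760,570),interpolation=cv2.INTER_CUBIC))
```

```text
[ 0.5172 -0.1729  0.18  ] -101.47034408845319 0.04592237578013011
relay top 79 (array([ 0.514 , -0.1733]), array([0.0232, 0.0298]), 81.7, 79) [ 0.5095 -0.1741  0.0779]
knob (array([ 0.4464, -0.2178]), array([0.0146, 0.0137]), 85.4, 85) [ 0.4445 -0.2197  0.0676]
```

View pics/s2.png

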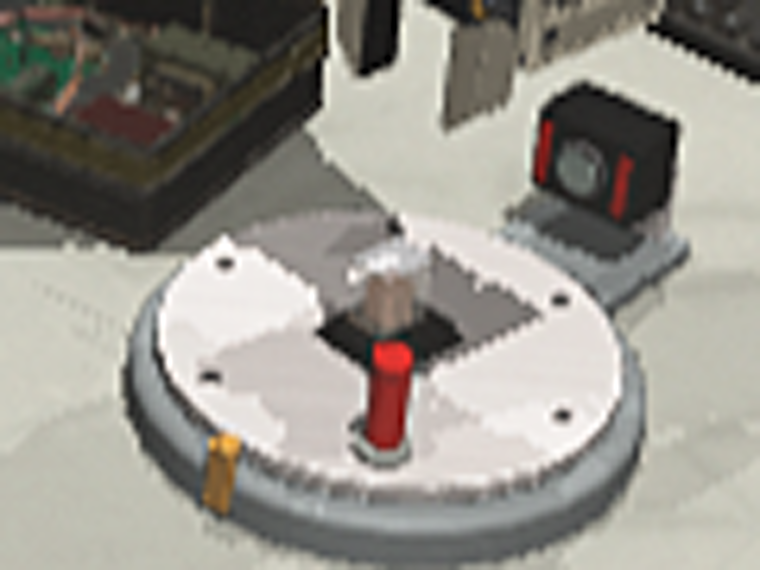

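The relay stands upright in the tray (388,300), its top at z≈79 mm. The knob is still at (390,400).

Run:
```python
from plan import *
plan([(.4486,-.2146,.14,-101.4,40),(.4486,-.2146,.075,None,33)])
```

```text
-> [ 0.4487 -0.2147  0.1399] -101.5 rows 3
-> [ 0.4487 -0.2147  0.0751] -101.5 rows 2
[-0.5, 0.45, 0.36, 0.0, -0.51, 0.45, 0.35, 0.0, -0.5, 0.46, 0.36, 0.0, 0.0, 0.0, 0.81, 0.0, 0.0, 0.0, 0.81, 0.0]
```

Request:
arm_command(motion=[-0.5,0.45,0.36,0,-0.51,0.45,0.35,0,-0.5,0.46,0.36,0,0,0,0.4,0,0,0,0.61,0,0,0,0.61,0,0,0,0,0,0,0,0,0])

```text
time: 9.15
tcp_pos: [0.4459, -0.2138, 0.0697]
tcp_rot: [[0.98, -0.199, -0.001], [-0.199, -0.98, 0.0], [-0.001, 0.0, -1.0]]
contact_force: [0.0, -0.3, 0.3]
width: 0.0458
grip_force: 0.0
```

Request:
arm_command(motion=[0,0,0,0,0,0,0,0,0,0,0,0,0,0,0,0,0,0,0,0], gripper=1, squeeze=12)

```text
time: 9.65
tcp_pos: [0.4464, -0.214, 0.0701]
tcp_rot: [[0.98, -0.199, 0.001], [-0.199, -0.98, -0.0], [0.001, 0.0, -1.0]]
contact_force: [-0.7, -0.2, 4.3]
width: 0.0162
grip_force: 12.0
```

```bash
cat > crank.py <<'E'
from plan import *
def crank(a0,sweep,n,pos,tool=-101.5,c=(.516,-.1715),r=.08,off=(0,0)):
    c=np.array(c)+off
    a=np.radians(a0-np.linspace(0,sweep,n+1)[1:])
    plan([(c[0]+r*np.cos(t),c[1]+r*np.sin(t),pos[2],None,60) for t in a],pos=pos,y=tool)
E
python3 - <<'E' | grep '^\['
from crank import *
o=np.array([.4464,-.214])-np.array([.516+.08*np.cos(np.radians(212.1)),-.1715+.08*np.sin(np.radians(212.1))])
crank(212.1,394.5,70,[.4464,-.214,.0701],off=o)
E
```

```text
[-0.13, -0.15, 0.0, 0.0, -0.11, -0.16, 0.0, 0.0, -0.1, -0.17, 0.0, 0.0, -0.08, -0.18, 0.0, 0.0, -0.06, -0.19, 0.0, 0.0, -0.04, -0.19, 0.0, 0.0, -0.03, -0.19, 0.0, 0.0, 0.0, -0.2, 0.0, 0.0, 0.01, -0.2, 0.0, 0.0, 0.04, -0.19, 0.0, 0.0]
[0.05, -0.19, 0.0, 0.0, 0.07, -0.18, 0.0, 0.0, 0.09, -0.18, 0.0, 0.0, 0.11, -0.16, 0.0, 0.0, 0.12, -0.16, 0.0, 0.0, 0.13, -0.14, 0.0, 0.0, 0.15, -0.13, 0.0, 0.0, 0.16, -0.11, 0.0, 0.0, 0.18, -0.1, 0.0, 0.0, 0.18, -0.08, 0.0, 0.0]
[0.18, -0.06, 0.0, 0.0, 0.19, -0.04, 0.0, 0.0, 0.2, -0.02, 0.0, 0.0, 0.2, -0.01, 0.0, 0.0, 0.19, 0.02, 0.0, 0.0, 0.2, 0.03, 0.0, 0.0, 0.19, 0.05, 0.0, 0.0, 0.18, 0.08, 0.0, 0.0, 0.17, 0.09, 0.0, 0.0, 0.17, 0.1, 0.0, 0.0]
[0.15, 0.12, 0.0, 0.0, 0.14, 0.14, 0.0, 0.0, 0.13, 0.15, 0.0, 0.0, 0.11, 0.16, 0.0, 0.0, 0.1, 0.17, 0.0, 0.0, 0.08, 0.18, 0.0, 0.0, 0.06, 0.19, 0.0, 0.0, 0.04, 0.19, 0.0, 0.0, 0.02, 0.2, 0.0, 0.0, 0.01, 0.19, 0.0, 0.0]
[-0.02, 0.2, 0.0, 0.0, -0.03, 0.19, 0.0, 0.0, -0.06, 0.19, 0.0, 0.0, -0.07, 0.19, 0.0, 0.0, -0.09, 0.17, 0.0, 0.0, -0.11, 0.17, 0.0, 0.0, -0.12, 0.15, 0.0, 0.0, -0.14, 0.14, 0.0, 0.0, -0.15, 0.13, 0.0, 0.0, -0.16, 0.11, 0.0, 0.0]
[-0.17, 0.1, 0.0, 0.0, -0.18, 0.07, 0.0, 0.0, -0.19, 0.06, 0.0, 0.0, -0.19, 0.04, 0.0, 0.0, -0.19, 0.03, 0.0, 0.0, -0.2, 0.0, 0.0, 0.0, -0.2, -0.02, 0.0, 0.0, -0.19, -0.03, 0.0, 0.0, -0.19, -0.06, 0.0, 0.0, -0.18, -0.07, 0.0, 0.0]
[-0.18, -0.09, 0.0, 0.0, -0.16, -0.11, 0.0, 0.0, -0.16, -0.12, 0.0, 0.0, -0.14, -0.14, 0.0, 0.0, -0.12, -0.15, 0.0, 0.0, -0.11, -0.16, 0.0, 0.0, -0.1, -0.17, 0.0, 0.0, -0.08, -0.18, 0.0, 0.0, -0.06, -0.19, 0.0, 0.0, -0.04, -0.19, 0.0, 0.0]
```

Request:
arm_command(motion=[-0.13,-0.15,0,0,-0.11,-0.16,0,0,-0.1,-0.17,0,0,-0.08,-0.18,0,0,-0.06,-0.19,0,0,-0.04,-0.19,0,0,-0.03,-0.19,0,0,0,-0.2,0,0,0.01,-0.2,0,0,0.04,-0.19,0,0])

```text
time: 10.65
tcp_pos: [0.4418, -0.1379, 0.07]
tcp_rot: [[0.98, -0.198, 0.002], [-0.198, -0.98, -0.0], [0.002, 0.0, -1.0]]
contact_force: [0.9, -1.9, 5.7]
width: 0.0164
grip_force: 12.0
```

Request:
arm_command(motion=[0.05,-0.19,0,0,0.07,-0.18,0,0,0.09,-0.18,0,0,0.11,-0.16,0,0,0.12,-0.16,0,0,0.13,-0.14,0,0,0.15,-0.13,0,0,0.16,-0.11,0,0,0.18,-0.1,0,0,0.18,-0.08,0,0])

```text
time: 11.65
tcp_pos: [0.5015, -0.0926, 0.07]
tcp_rot: [[0.98, -0.199, 0.001], [-0.199, -0.98, -0.001], [0.001, 0.001, -1.0]]
contact_force: [-0.6, -4.7, 7.1]
width: 0.0163
grip_force: 12.0
```

Request:
arm_command(motion=[0.18,-0.06,0,0,0.19,-0.04,0,0,0.2,-0.02,0,0,0.2,-0.01,0,0,0.19,0.02,0,0,0.2,0.03,0,0,0.19,0.05,0,0,0.18,0.08,0,0,0.17,0.09,0,0,0.17,0.1,0,0])

```text
time: 12.65
tcp_pos: [0.5721, -0.1161, 0.0699]
tcp_rot: [[0.98, -0.198, -0.001], [-0.198, -0.98, 0.0], [-0.001, -0.0, -1.0]]
contact_force: [-3.4, -1.1, 8.2]
width: 0.0166
grip_force: 12.0
```

Request:
arm_command(motion=[0.15,0.12,0,0,0.14,0.14,0,0,0.13,0.15,0,0,0.11,0.16,0,0,0.1,0.17,0,0,0.08,0.18,0,0,0.06,0.19,0,0,0.04,0.19,0,0,0.02,0.2,0,0,0.01,0.19,0,0])

```text
time: 13.65
tcp_pos: [0.5928, -0.1881, 0.0701]
tcp_rot: [[0.98, -0.197, 0.001], [-0.197, -0.98, 0.001], [0.001, -0.001, -1.0]]
contact_force: [0.1, 1.3, 7.6]
width: 0.016
grip_force: 12.0
```

Request:
arm_command(motion=[-0.02,0.2,0,0,-0.03,0.19,0,0,-0.06,0.19,0,0,-0.07,0.19,0,0,-0.09,0.17,0,0,-0.11,0.17,0,0,-0.12,0.15,0,0,-0.14,0.14,0,0,-0.15,0.13,0,0,-0.16,0.11,0,0])

```text
time: 14.65
tcp_pos: [0.5418, -0.2469, 0.07]
tcp_rot: [[0.98, -0.199, 0.001], [-0.199, -0.98, -0.001], [0.001, 0.001, -1.0]]
contact_force: [1.3, -1.5, 7.0]
width: 0.0162
grip_force: 12.0
```

Request:
arm_command(motion=[-0.17,0.1,0,0,-0.18,0.07,0,0,-0.19,0.06,0,0,-0.19,0.04,0,0,-0.19,0.03,0,0,-0.2,0,0,0,-0.2,-0.02,0,0,-0.19,-0.03,0,0,-0.19,-0.06,0,0,-0.18,-0.07,0,0])

```text
time: 15.65
tcp_pos: [0.4668, -0.2362, 0.07]
tcp_rot: [[0.98, -0.199, 0.001], [-0.199, -0.98, -0.001], [0.001, 0.0, -1.0]]
contact_force: [1.5, -0.7, 5.9]
width: 0.0163
grip_force: 12.0
```

Request:
arm_command(motion=[-0.18,-0.09,0,0,-0.16,-0.11,0,0,-0.16,-0.12,0,0,-0.14,-0.14,0,0,-0.12,-0.15,0,0,-0.11,-0.16,0,0,-0.1,-0.17,0,0,-0.08,-0.18,0,0,-0.06,-0.19,0,0,-0.04,-0.19,0,0])

```text
time: 16.65
tcp_pos: [0.4343, -0.168, 0.0699]
tcp_rot: [[0.98, -0.199, 0.001], [-0.199, -0.98, -0.001], [0.001, 0.0, -1.0]]
contact_force: [2.3, -1.7, 7.0]
width: 0.0167
grip_force: 12.0
```

Request:
arm_command(motion=[0,0,0,0,0,0,0,0,0,0,0,0])

```text
time: 16.95
tcp_pos: [0.4344, -0.1675, 0.0699]
tcp_rot: [[0.98, -0.198, 0.001], [-0.198, -0.98, 0.0], [0.001, -0.001, -1.0]]
contact_force: [2.1, 0.4, 7.7]
width: 0.0164
grip_force: 12.0
```

Request:
arm_command(motion=[0,0,0,0,0,0,0,0,0,0,0,0,0,0,0,0,0,0,-0.6,0,0,0,-1,0,0,0,-1,0,0,0,-1,0,0,0,-0.7,0,0,0,0,0], gripper=0.4)

```text
time: 17.95
tcp_pos: [0.4361, -0.1688, 0.2453]
tcp_rot: [[0.98, -0.199, 0.007], [-0.199, -0.98, -0.001], [0.007, -0.0, -1.0]]
contact_force: [1.1, 1.0, 0.2]
width: 0.0553
grip_force: 0.0
```

Run:
```python
from plan import *
np.set_printoptions(precision=4,suppress=True)
s=manip.observe();print(s['tcp_pos'],yaw(s['tcp_rot']),s['width'],s['q'])
p=manip.camera_params('wrist');im,d=manip.camera('wrist');np.savez('w4.npz',im=im,d=d,**p)
cv2.imwrite('pics/w4.png',cv2.resize(im[...,::-1],(768,576)))
P=cloud(p,d);H=hsv(im);h,s,v=[H[...,i] for i in range(3)]
x,y,z=P[...,0],P[...,1],P[...,2];near=np.hypot(x-.516,y+.1715)
Q=P[(near<.03)&(z>.074)&(z<.084)];print('relay top',rect(Q),np.median(Q,0))
k=((h<5)|(h>174))&(s>170)&(near<.1)&(near>.06)&(z>.08)&(z<.09);Q=P[k];print('knob',rect(Q),Q.mean(0))
q=(h>12)&(h<28)&(s>110)&(near>.1)&(near<.12)&(x<.45)&(z<.05);Q=P[q];print('ptr',rect(Q),np.median(Q,0))
```

```text
[ 0.4361 -0.1688  0.2453] -101.45992257075807 0.0553095173026033 [-0.1013  0.1476  0.455   2.0258 -0.0799  0.9773 -1.3771]
relay top (array([ 0.5152, -0.1696]), array([0.0209, 0.0279]), 43.0, 508) [ 0.5153 -0.1698  0.0782]
knob (array([ 0.4377, -0.1669]), array([0.0125, 0.0165]), 78.9, 154) [ 0.4382 -0.1669  0.0852]
ptr (array([ 0.4071, -0.1635]), array([0.0106, 0.0166]), 23.8, 59) [ 0.4085 -0.1661  0.0379]
```

View pics/w4.png

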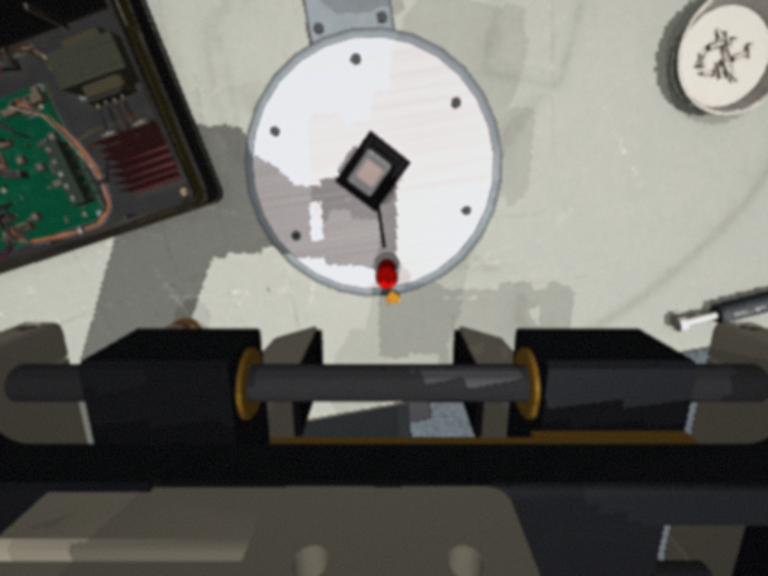

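The knob (386,272) lines up with the pointer (392,297), and the relay stands upright in the tray at (371,172). Next I grip it across its 28 mm, jaw line at -47°.

Run:
```python
from plan import *
s=manip.observe();print(s['tcp_pos'])
plan([(.5155,-.1702,.13,-47,40)])
```

```text
[ 0.43491483 -0.16819227  0.24317931]
-> [ 0.5155 -0.1702  0.13  ] -46.8 rows 7
[0.28, -0.05, 0.4, -7.8, 0.29, -0.01, 0.41, -7.8, 0.29, 0.03, 0.4, -7.8, 0.28, 0.06, 0.41, -7.8, 0.27, 0.11, 0.4, -7.8, 0.25, 0.14, 0.41, -7.8, 0.23, 0.17, 0.4, -7.8]
```

Request:
arm_command(motion=[0.28,-0.05,0.4,-7.8,0.29,-0.01,0.41,-7.8,0.29,0.03,0.4,-7.8,0.28,0.06,0.41,-7.8,0.27,0.11,0.4,-7.8,0.25,0.14,0.41,-7.8,0.23,0.17,0.4,-7.8,0,0,0,0,0,0,0,0,0,0,0,0])

```text
time: 19.0
tcp_pos: [0.5137, -0.1702, 0.1283]
tcp_rot: [[0.732, 0.682, -0.001], [0.682, -0.732, 0.0], [-0.001, -0.001, -1.0]]
contact_force: [-0.2, 0.6, 0.4]
width: 0.0549
grip_force: 0.0
```

Run:
```python
from plan import *
s=manip.observe();print(s['tcp_pos'],yaw(s['tcp_rot']))
plan([(.5155,-.1702,.0695,-47,22)])
```

```text
[ 0.51367819 -0.17019425  0.12833506] -47.033468378299034
-> [ 0.5154 -0.1703  0.0695] -47.0 rows 3
[0.01, 0.01, 0.49, 0.0, 0.01, 0.01, 0.49, 0.0, 0.01, 0.01, 0.49, 0.0]
```

Request:
arm_command(motion=[0.02,0.02,0.49,0,0.01,0.01,0.49,0,0,0,0.49,0,0,0,0,0,0,0,0,0])

```text
time: 19.5
tcp_pos: [0.5161, -0.1702, 0.0702]
tcp_rot: [[0.73, 0.683, 0.0], [0.683, -0.73, -0.0], [-0.0, 0.0, -1.0]]
contact_force: [0.1, 0.1, 0.4]
width: 0.0552
grip_force: 0.0
```

Request:
arm_command(motion=[0,0,0,0,0,0,0,0,0,0,0,0,0,0,0,0,0,0,0,0,0,0,0,0], gripper=1, squeeze=15)

```text
time: 20.1
tcp_pos: [0.5165, -0.1701, 0.07]
tcp_rot: [[0.73, 0.684, 0.001], [0.684, -0.73, 0.0], [0.0, 0.0, -1.0]]
contact_force: [-0.8, 0.5, 5.7]
width: 0.0277
grip_force: 15.0
```

Request:
arm_command(motion=[0,0,-0.2,0,0,0,-0.4,0,0,0,-0.8,0,0,0,-1,0,0,0,-0.8,0,0,0,0,0])

```text
time: 20.7
tcp_pos: [0.5192, -0.1711, 0.2025]
tcp_rot: [[0.73, 0.684, 0.009], [0.684, -0.73, -0.002], [0.005, 0.007, -1.0]]
contact_force: [0.5, -0.2, 0.2]
width: 0.0276
grip_force: 15.0
```

Run:
```python
from plan import *
s=manip.observe();print(s['tcp_pos'],yaw(s['tcp_rot']),s['width'],s['q'])
plan([(.44,.0,.21,-55,42),(.49,.25,.22,-89.6,42),(.5625,.353,.18,-89.6,42)])
```

```text
[ 0.51919321 -0.17113799  0.20254934] -46.86772334116493 0.027556676634032228 [ 0.0510468   0.33825239  0.26551079  1.88423905 -0.11025587  0.92412679
 -0.44999817]
-> [4.400e-01 1.000e-04 2.101e-01] -54.9 rows 5
-> [0.4899 0.2499 0.2201] -89.9 rows 7
-> [0.5626 0.353  0.1801] -89.5 rows 4
[0.3, -0.9, -0.04, 1.6, 0.27, -0.9, -0.03, 1.6, 0.24, -0.91, -0.04, 1.6, 0.22, -0.92, -0.04, 1.6, 0.2, -0.92, -0.04, 1.6, 0.66, -0.63, -0.04, 5.0, 0.6, -0.68, -0.03, 5.0, 0.54, -0.73, -0.04, 5.0, 0.48, -0.78, -0.03, 5.0, 0.4, -0.81, -0.04, 5.0]
[0.34, -0.85, -0.03, 5.0, 0.25, -0.87, -0.04, 5.0, 0.46, -0.64, 0.25, -0.1, 0.45, -0.65, 0.25, -0.1, 0.46, -0.64, 0.25, -0.1, 0.46, -0.64, 0.25, -0.1]
```

Request:
arm_command(motion=[0.3,-0.9,-0.04,1.6,0.27,-0.9,-0.03,1.6,0.24,-0.91,-0.04,1.6,0.22,-0.92,-0.04,1.6,0.2,-0.92,-0.04,1.6,0.66,-0.63,-0.04,5,0.6,-0.68,-0.03,5,0.54,-0.73,-0.04,5,0.48,-0.78,-0.03,5,0.4,-0.81,-0.04,5])

```text
time: 21.7
tcp_pos: [0.472, 0.1808, 0.2117]
tcp_rot: [[0.985, 0.173, -0.001], [0.173, -0.985, -0.001], [-0.001, 0.0, -1.0]]
contact_force: [-0.3, -0.8, -0.7]
width: 0.0283
grip_force: 15.0
```

Request:
arm_command(motion=[0.34,-0.85,-0.03,5,0.25,-0.87,-0.04,5,0,0,0,0,0,0,0,0])

```text
time: 22.1
tcp_pos: [0.4859, 0.2515, 0.214]
tcp_rot: [[1.0, 0.006, -0.002], [0.006, -1.0, -0.001], [-0.002, 0.001, -1.0]]
contact_force: [0.0, -0.4, -0.9]
width: 0.0278
grip_force: 15.0
```

Run:
```python
from plan import *
np.set_printoptions(precision=4,suppress=True)
s=manip.observe();print(s['tcp_pos'],yaw(s['tcp_rot']),s['width'],s['q'])
p=manip.camera_params('wrist');im,d=manip.camera('wrist');np.savez('w5.npz',im=im,d=d,**p)
P=cloud(p,d);H=hsv(im);h,s,v=[H[...,i] for i in range(3)]
x,y,z=P[...,0],P[...,1],P[...,2]
g=(h>50)&(h<72)&(s>150)&(v>60)&(abs(x-.56)<.06)&(abs(y-.35)<.06)
for lo,hi in((0.003,.011),(.045,.06)):
    Q=P[g&(z>lo)&(z<hi)];print('green',lo,rect(Q) if len(Q)>4 else len(Q))
plan([(.5625,.353,.15,-89.5,40)])
```

```text
[0.4859 0.2515 0.214 ] -89.68336709213047 0.027825623762425034 [-0.6293  0.3255  0.1243  1.86   -0.0481  0.9611 -2.0492]
green 0.003 (array([0.5629, 0.3525]), array([0.0579, 0.0602]), 0.4, 1690)
green 0.045 (array([0.5635, 0.3516]), array([0.0328, 0.039 ]), 89.8, 490)
-> [0.5626 0.3529 0.1501] -89.4 rows 4
[0.48, -0.64, 0.4, -0.1, 0.48, -0.64, 0.4, -0.1, 0.48, -0.64, 0.4, -0.1, 0.49, -0.64, 0.4, -0.1]
```

Request:
arm_command(motion=[0.48,-0.64,0.4,0,0.48,-0.64,0.4,-0.1,0.48,-0.64,0.4,0,0.49,-0.62,0.4,-0.1,0,0,0,0,0,0,0,0])

```text
time: 22.75
tcp_pos: [0.5633, 0.3508, 0.1497]
tcp_rot: [[1.0, 0.005, -0.002], [0.005, -1.0, -0.003], [-0.002, 0.003, -1.0]]
contact_force: [0.0, -0.6, -0.5]
width: 0.028
grip_force: 15.0
```

Run:
```python
from plan import *
s=manip.observe();print(s['tcp_pos'],yaw(s['tcp_rot']))
plan([(.5636,.3525,.095,-89.6,30)])
```

```text
[0.56328809 0.35076881 0.14971078] -89.71019475127301
-> [0.5637 0.3524 0.0949] -89.5 rows 2
[0.0, -0.02, 0.68, -0.1, 0.01, -0.02, 0.69, -0.1]
```

Request:
arm_command(motion=[0,-0.02,0.68,0,0.01,-0.02,0.69,0,0,0,0,0,0,0,0,0])

```text
time: 23.15
tcp_pos: [0.564, 0.3528, 0.0971]
tcp_rot: [[1.0, 0.005, -0.0], [0.005, -1.0, -0.001], [-0.0, 0.001, -1.0]]
contact_force: [-0.7, -0.1, -0.1]
width: 0.0281
grip_force: 15.0
```

Run:
```python
from plan import *
s=manip.observe();print(s['tcp_pos'],yaw(s['tcp_rot']))
p=manip.camera_params('scene');im,d=manip.camera('scene')
u,w=proj(p,[.563,.3525,.06])[0].astype(int)
c=im[w-36:w+36,u-48:u+48];cv2.imwrite('pics/s3.png',cv2.resize(c[...,::-1],(760,570),interpolation=cv2.INTER_CUBIC))
```

```text
[0.56402371 0.35277375 0.09714623] -89.73599544309846
```

View pics/s3.png

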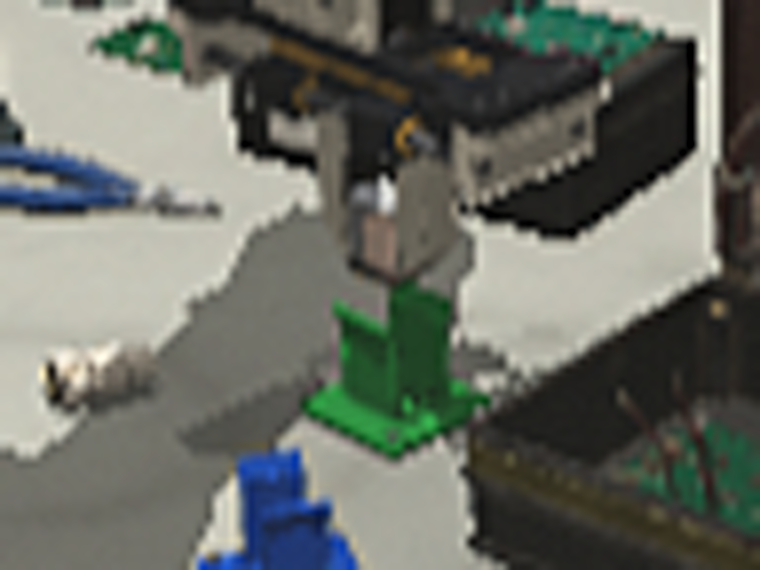

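The relay hangs upright over the gap between the green cheeks at (390,280). I'm lowering it in stages and watching the force.

Request:
arm_command(motion=[0,0,0.15,0,0,0,0.15,0,0,0,0.15,0,0,0,0.15,0,0,0,0,0])

```text
time: 23.7
tcp_pos: [0.5634, 0.3541, 0.0711]
tcp_rot: [[1.0, 0.006, -0.001], [0.006, -1.0, -0.001], [-0.001, 0.001, -1.0]]
contact_force: [-0.2, -0.9, -0.5]
width: 0.028
grip_force: 15.0
```

Request:
arm_command(motion=[0,0.03,0.15,0,0,0,0.15,0,0,0,0.15,0,0,0,0.15,0,0,0,0.1,0,0,0,0,0,0,0,0,0])

```text
time: 24.4
tcp_pos: [0.564, 0.3532, 0.0442]
tcp_rot: [[1.0, 0.006, -0.0], [0.006, -1.0, -0.0], [-0.0, 0.0, -1.0]]
contact_force: [-0.6, -0.1, -0.7]
width: 0.0281
grip_force: 15.0
```

Request:
arm_command(motion=[0,0,0.06,0,0,0,0.05,0,0,0,0,0,0,0,0,0])

```text
time: 24.8
tcp_pos: [0.5641, 0.3534, 0.0401]
tcp_rot: [[1.0, 0.006, 0.0], [0.006, -1.0, 0.0], [0.0, -0.0, -1.0]]
contact_force: [-1.1, 0.3, 0.4]
width: 0.0278
grip_force: 15.0
```

One more millimetre, then release and rise.

Request:
arm_command(motion=[0,0,0.03,0,0,0,0,0])

```text
time: 25.0
tcp_pos: [0.5641, 0.3535, 0.04]
tcp_rot: [[1.0, 0.006, 0.0], [0.006, -1.0, 0.0], [0.0, -0.0, -1.0]]
contact_force: [-3.3, -2.1, 7.9]
width: 0.028
grip_force: 15.4
```

Request:
arm_command(motion=[0,0,0,0,0,0,0,0,0,0,0,0,0,0,0,0,0,0,-0.3,0,0,0,-0.6,0,0,0,-1,0,0,0,-1,0,-0.6,0,-0.7,0,-0.8,0,0,0], gripper=0.4)

```text
time: 26.0
tcp_pos: [0.5121, 0.3542, 0.189]
tcp_rot: [[1.0, 0.003, 0.01], [0.003, -1.0, 0.006], [0.01, -0.006, -1.0]]
contact_force: [-0.3, 0.8, -0.3]
width: 0.0549
grip_force: 0.0
```

Request:
arm_command(motion=[-0.8,0,0,0,0,0,0,0,0,0,0,0])

```text
time: 26.3
tcp_pos: [0.4758, 0.3533, 0.1839]
tcp_rot: [[1.0, 0.007, 0.001], [0.007, -1.0, 0.001], [0.001, -0.001, -1.0]]
contact_force: [-0.0, 0.1, 0.8]
width: 0.0549
grip_force: 0.0
```

Run:
```python
from plan import *
np.set_printoptions(precision=4,suppress=True)
s=manip.observe();print(s['tcp_pos'],s['width'])
p=manip.camera_params('wrist');im,d=manip.camera('wrist')
P=cloud(p,d);H=hsv(im);h,s,v=[H[...,i] for i in range(3)]
x,y,z=P[...,0],P[...,1],P[...,2];g=(h>45)&(h<75)&(s>100)
Q=P[(abs(x-.563)<.013)&(abs(y-.3525)<.018)&~g&(z>.03)];print('relay',rect(Q),np.percentile(Q[:,2],[10,50,90]))
u,w=proj(p,[.563,.3525,.04])[0].astype(int);u=np.clip(u,80,432);w=np.clip(w,60,324)
cv2.imwrite('pics/w6.png',cv2.resize(im[w-60:w+60,u-80:u+80][...,::-1],(760,570),interpolation=cv2.INTER_CUBIC))
p=manip.camera_params('top');im,d=manip.camera('top');P=cloud(p,d);H=hsv(im);h,s,v=[H[...,i] for i in range(3)]
Q=P[((h<5)|(h>174))&(s>170)&(P[...,1]<-.1)&(P[...,0]<.5)&(P[...,0]>.4)];print('knob',Q.mean(0) if len(Q) else 0)
```

```text
[0.4758 0.3533 0.1839] 0.05493569531573128
relay (array([0.5622, 0.3546]), array([0.0222, 0.0273]), 0.5, 704) [0.0468 0.0482 0.0492]
knob [ 0.4363 -0.1662  0.0864]
```

View pics/w6.png

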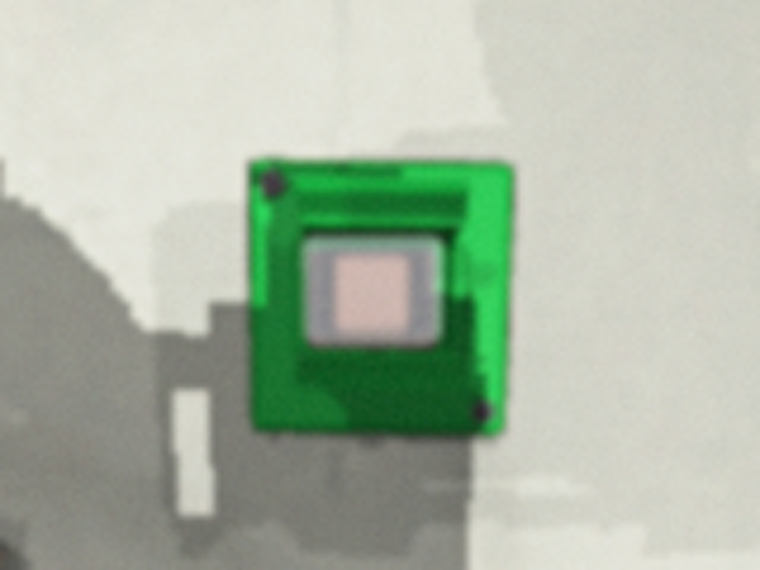

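The relay is seated squarely between the green cheeks at (372,292). Its top reads 48.2 mm, the same as when it stood in the blue holder, and the knob is still at the pointer. Handing in.

```bash
python3 -c "
from plant import manip
print(manip.sign_off())"
```

```text
the job is handed in; nothing more can be done
None
```

I carried the relay to the tray, cranked it through the full turn to the pointer and stood it in the green holder; the job was handed in at about 26 s, but no verdict came back.

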